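# Move the seasonings from the carrying caddy to the wire rack in recipe order

### The job

The four seasoning containers in the wooden carrying caddy stand in the order in which the recipe uses them. Put all four into the stainless wire rack, one to a bay, in the same order from left to right as seen from the robot, each standing upright on the rack's floor, and never tip one over.

Things in the scene. Friction and masses are not known exactly. Their poses are not given: they have to be found in the camera images.
- bottle: loose sauce bottle (about 0.28 kg): round amber glass body 58 mm across up to 70 mm height with a paper label, shoulder narrowing to a black plain cylindrical cap 35 mm across from 92 to 126 mm height, thin spout to 135 mm. Origin: centre of its underside, z up
- mill: loose pepper mill of dark turned wood (about 0.21 kg), 141 mm tall plus a steel knob to 152 mm: foot 54 mm across, waist 36 mm across at 45 to 60 mm height, straight cylindrical head 45 mm across from 91 to 127 mm height, domed above. Origin: centre of its underside, z up
- tub: loose squat plastic tub (about 0.30 kg), 87 mm tall: pale body 56 mm across at the foot, 61 mm under the lid, and a straight round blue lid 65 mm across from 62 to 86 mm height. (A tub like it, outside the caddy on the far part of the table, is not part of the job.) Origin: centre of its underside, z up
- tin: loose square steel tin (about 0.19 kg), 106 mm tall: body 50 mm by 50 mm up to 80 mm height, cap 52 mm by 52 mm from 80 to 106 mm. Origin: centre of its underside, z up; x and y square to its sides
- cup_bottle: one of the caddy's four identical white plastic drip cups, square, 84 mm wide outside, 78 mm inside, 24 mm high, floor and walls 3 mm thick; fixed; the one in which the bottle stands at the start. Origin: centre of its underside, 4 mm above the table; x, y, z parallel to the caddy's axes
- cup_mill: one of the caddy's four identical white plastic drip cups, square, 84 mm wide outside, 78 mm inside, 24 mm high, floor and walls 3 mm thick; fixed; the one in which the mill stands at the start. Origin: centre of its underside, 4 mm above the table; x, y, z parallel to the caddy's axes
- cup_tub: one of the caddy's four identical white plastic drip cups, square, 84 mm wide outside, 78 mm inside, 24 mm high, floor and walls 3 mm thick; fixed; the one in which the tub stands at the start. Origin: centre of its underside, 4 mm above the table; x, y, z parallel to the caddy's axes
- cup_tin: one of the caddy's four identical white plastic drip cups, square, 84 mm wide outside, 78 mm inside, 24 mm high, floor and walls 3 mm thick; fixed; the one in which the tin stands at the start. Origin: centre of its underside, 4 mm above the table; x, y, z parallel to the caddy's axes
- caddy: open wooden caddy, fixed, on one half of the table (left or right; the rack on the other): 104 mm (x) by 372 mm (y), sides 24 mm high, end boards 60 mm high; holds the four cups in a row, centres at x = 0, y = +132, +44, -44, -132 mm. Origin: centre of its underside on the table, z up, y to the left along the row seen from the robot, x away from the robot (turned up to 0.25 rad)
- rack: stainless wire rack, fixed, empty: sheet floor 20 mm above the table, four bays in a row, centres at x = 0, y = +132, +44, -44, -132 mm; each 80 (x) by 84 (y) mm clear between 4 mm wires whose tops are 50 mm above the table; end loops 75 mm high at y = +-176 mm. Origin: centre of its underside on the table, z up, y to the left along the row seen from the robot, x away (turned up to 0.25 rad)
Mind the look-alikes: they are no part of the job. What is shaped like the bottle but red is not meant.

How it is judged:
By the outcome, as a careful person would: the job done as asked, in the order asked, and still so for the second after the job is handed in, with the robot touching nothing.
It also fails if it takes over 120 s, if anything falls off the work surface, if the arm or the gripper's body presses on something with over 40 N, if the wrist force passes 120 N, or if a joint passes its speed limit or range.

### The arm

A 6-joint arm with a two-finger parallel gripper is mounted at the origin on the work surface. World frame = base frame: x ahead of the robot, y to its left, z up, the work surface at z = 0. Lengths are in m, angles in rad, forces in N, time in s.
With the tool pointing down it reaches from about 0.3 to 0.775 m from the base axis. Payload 14.6 kg.
Tool frame: the origin (TCP) lies at the very end of the fingers, on their centre line; the grasp point (between the pads) lies 19 mm behind it; z points along the fingers, y is the line along which they close (so a half turn about z gives the same grasp; the last joint's range is limited). The gripper opens to 94 mm and grips with 3 to 60 N. Pads are 16 mm wide; open, the fingers measure 119 mm over their backs; the gripper's body (75 mm by 177 mm) begins 78 mm behind the grasp point.
Start: joints at [-1.24, 0.3, 1.521, -0, 1.321, -0.067], TCP at [0.213, -0.507, 0.205] pointing down, gripper open.
Joint ranges: [-3.03, 3.03], [-0.79, 2.21], [0.23, 2.52], [-1.04, 4.18], [0, 3.07], [-2.55, 2.55]. Speed limits (rad/s): [2.22, 2.22, 2.57, 3.14, 3.14, 3.14].

### API

Orientations are given as [roll, pitch, yaw] about the fixed x, y, z axes, in that order (R = Rz(yaw) Ry(pitch) Rx(roll)).
In Python, from station import ctrl, cams gives the robot as it stands. The module is installed in compiled form; this text tells all that it offers.
- The arm moves only by the tool arm_command, never from a script. Its argument "plan" is a list that holds one entry, the list of rows, each a list of 7 numbers: the shift along the tool's x, y, z in fractions of the full range, 1 being 750 mm, then the turn, a rotation vector about the tool's x, y, z in a scale on which 1.0 is 180 degrees, then the closure, from -1 (fully open) to 1 (shut). A call has 1 to 12 rows; each row is the pose to reach, as a shift and turn from the pose commanded when the call began, along the tool's axes at that moment; what a row does not reach only later rows make up. A row lasts 1/10 s, in which the tool goes at most 50 mm and 8.59 degrees, less where a joint would pass 70% of its speed; a pose out of reach is approached as far as the arm can. A shift or turn number past 1, either way, is cut back to 1. A call with a gripper value outside its range is refused whole. The fingers move at their own pace and stop on an object; "squeeze" is the grip in N (left out, the last holds). Time passes only in rows, so rows that repeat a pose let the fingers close. It gives the time, the measured TCP pose, the force, the opening and the grip force at its end, in the units of the state.
- ctrl.get_obs(): the state, without advancing time (a new reading comes with each control period).
- cams.camera(name): name is "side" or "top"; returns (picture, depth): 420x560x3 uint8, blue, green, red; 420x560 float32, m along the optical axis (not along the pixel's ray), 0 where there is no reading.
- cams.camera_info(name): a dict with "fx", "fy", "cx", "cy" (pixels), "world_to_cam" (4x4, takes a point from world to camera coordinates). Camera axes: x right, y down, z forward; pixel columns grow to the right and rows downward; lengths in m; the calibration is good to about 2 mm. A picture is of the moment at which its call begins. camera_info takes no time and is no camera call.
- ctrl.hand_in(): hands the job in; it is judged then, once.
The state is a dict: "time_s": time; "qpos": joint angles; "joint_vel": joint speeds; "tau": joint torques, N m; "ee_pos": TCP position; "eef_rot": TCP orientation; "force": force on the tool from outside, world axes, zero at the start; "moment": the same for the moment, N m; "grip_width": finger opening in m; "grip_force": force on a finger pad.
Only numpy, scipy, OpenCV 4.12 (cv2) and the standard library are available. Lean on these libraries where they do the work, as an engineer would, in place of code of your own. Each camera call takes 0.05 s, during which the arm holds its last target. There are 200 camera calls.

## Working session

There is one attempt and no reset: what is moved stays moved. The work goes in short steps, Python scripts to look and compute and a tool call to move; the robot and the scene stay as the last step left them, time stands still between calls to the robot, and variables do not carry over. Pictures are saved under pics/ and viewed, at most 14 in all, crops included, and the job is handed in when it is done.

Besides the shell and the picture viewer there is one more tool, called after ">>>" as name(argument=value, ...) on one line, values as JSON. arm_command: Moves the arm, as the interface text tells. Its arguments: {"type":"object","properties":{"plan":{"type":"array"},"squeeze":{"type":"number"}},"required":["plan"]}

```bash
mkdir -p pics; cat > h.py <<'E'
import numpy as np, cv2
from station import ctrl, cams
def snap(n):
    im,d=cams.camera(n); np.savez('pics/%s.npz'%n,im=im,d=d); return im,d
def load(n):
    z=np.load('pics/%s.npz'%n); return z['im'],z['d']
def cloud(n,d):
    I=cams.camera_info(n); v,u=np.mgrid[:d.shape[0],:d.shape[1]]
    P=np.stack([(u-I['cx'])/I['fx']*d,(v-I['cy'])/I['fy']*d,d],-1)
    T=np.linalg.inv(np.array(I['world_to_cam'])); W=P@T[:3,:3].T+T[:3,3]; W[d==0]=np.nan; return W
E
python3 - <<'E'
from h import *
for n in('top','side'):
    im,d=snap(n); cv2.imwrite('pics/%s0.png'%n,im)
    I=cams.camera_info(n); T=np.linalg.inv(np.array(I['world_to_cam'])); print(n,I['fx'],T.round(3).tolist())
print(ctrl.get_obs())
E
```

```text
top 510.54610876544297 [[-0.007, -0.995, 0.095, 0.361], [-1.0, 0.009, 0.019, -0.024], [-0.02, -0.095, -0.995, 1.155], [0.0, 0.0, 0.0, 1.0]]
side 411.73698639531744 [[-0.915, -0.203, 0.348, 0.134], [-0.402, 0.47, -0.786, 0.814], [-0.004, -0.859, -0.512, 0.579], [0.0, 0.0, 0.0, 1.0]]
{'time_s': 0.1, 'qpos': array([-1.23959676e+00,  3.00375786e-01,  1.52148057e+00,  3.50312579e-05,
        1.32068671e+00, -6.66307454e-02]), 'joint_vel': array([ 0.00128682, -0.00231037, -0.00285803, -0.00179417, -0.00115129,
        0.00092058]), 'tau': array([ 1.82989454e-03, -5.32645261e+01, -3.53281188e+01,  7.10114487e-02,
        2.34947907e-02, -6.10089728e-05]), 'ee_pos': array([ 0.21300053, -0.50684726,  0.20498113]), 'eef_rot': array([-3.14064661e+00, -9.71374196e-05,  3.97821575e-01]), 'force': array([-1.2785776 , -0.10549719,  0.8035895 ]), 'moment': array([-0.00037797, -0.01986412,  0.01156861]), 'grip_force': 0.0, 'grip_width': 0.0937015280482696}
```

View pics/top0.png

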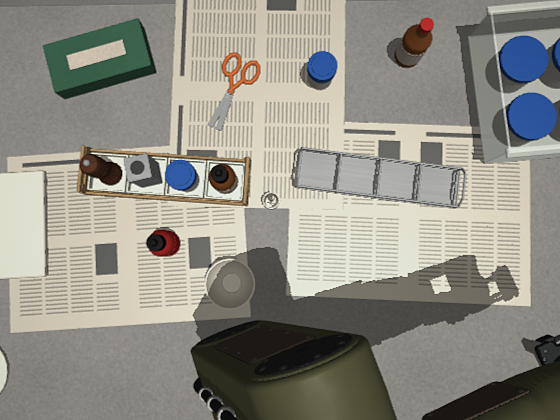

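View pics/side0.png

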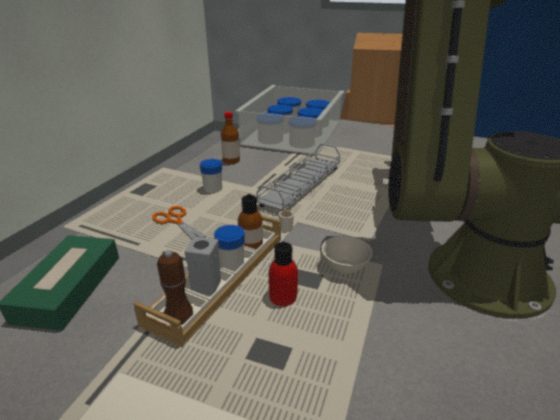

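The top view shows the caddy on the left (x px 80–248), holding from left to right the mill (95,165), tin (140,170), tub (181,175) and amber bottle with a black cap (221,178). The rack is at px 293–465.

Look-alikes:
- **Red bottle (163,242):** wrong colour and outside the caddy.
- **Red-capped amber bottle (410,45):** outside the caddy.
- **Tub (321,68) and blue-lidded tubs in the crate:** outside the caddy.

The ones in the caddy fit the description. I'll confirm with a crop and measure.

```bash
python3 - <<'E'
from h import *
im,d=load('top'); W=cloud('top',d)
cv2.imwrite('pics/crop1.png',cv2.resize(im[130:270,70:270],None,fx=4,fy=4,interpolation=cv2.INTER_CUBIC))
v,u=np.mgrid[:420,:560]
def reg(a,b,c,e): return (u>=a)&(u<b)&(v>=c)&(v<e)
def circ(name,m):
    P=W[m]; 
    (cx,cy),r=cv2.minEnclosingCircle(P[:,:2].astype(np.float32)); print(name,len(P),np.round([cx,cy,r,np.nanmedian(P[:,2]),P[:,2].min(),P[:,2].max()],4))
z=W[...,2]
circ('tub lid',reg(160,202,152,195)&(z>.085)&(z<.105))
circ('tin top',reg(122,163,148,190)&(z>.103))
P=W[reg(122,163,148,190)&(z>.105)&(z<.12)]; print('tin rect',cv2.minAreaRect((P[:,:2]*1000).astype(np.float32)))
circ('bottle cap',reg(205,240,158,195)&(z>.12))
circ('bottle spout',reg(205,240,158,195)&(z>.137))
circ('mill dome',reg(75,120,145,190)&(z>.125))
circ('mill knob',reg(75,120,145,190)&(z>.15))
circ('red',reg(143,185,225,262)&(z>.03))
circ('bowl',reg(200,260,250,310)&(z>.03)&(z<.12))
circ('egg',reg(258,282,188,212)&(z>.02))
# rack floor (sheet) and wires
for lo,hi in((.012,.028),(.035,.058),(.06,.085)):
    m=reg(285,475,140,215)&(z>lo)&(z<hi); P=W[m]; print('rack',lo,m.sum(),np.median(P[:,2]),cv2.minAreaRect((P[:,:2]*1000).astype(np.float32)))
m=reg(70,260,140,215)&(z>.045)&(z<.066); P=W[m]
print('caddy z range rect',cv2.minAreaRect((P[:,:2]*1000).astype(np.float32)))
g=reg(270,300,100,140); print('table z',np.nanmedian(z[g]))
E
```

```text
tub lid 745 [0.525  0.192  0.0326 0.0941 0.0851 0.1009]
tin top 646 [0.5366 0.276  0.035  0.1135 0.1031 0.1196]
tin rect ((537.128662109375, 276.56744384765625), (52.8047981262207, 52.56980514526367), 11.880903244018555)
bottle cap 236 [0.5203 0.1043 0.0174 0.1339 0.1202 0.1454]
bottle spout 40 [0.5201 0.1046 0.0165 0.14   0.1372 0.1454]
mill dome 403 [0.5403 0.3663 0.0229 0.145  0.1257 0.162 ]
mill knob 49 [0.5388 0.3651 0.0109 0.1573 0.1501 0.162 ]
red 690 [0.3814 0.2347 0.0294 0.0887 0.0301 0.1397]
bowl 714 [0.2932 0.0915 0.0546 0.0439 0.03   0.0543]
egg 119 [0.4739 0.0013 0.0189 0.0441 0.0205 0.059 ]
rack 0.012 5323 0.02022239020206218 ((521.6658935546875, -236.97097778320312), (352.6007995605469, 88.14385986328125), 81.79253387451172)
rack 0.035 1150 0.0486839506389134 ((522.5225830078125, -234.6569366455078), (356.2543640136719, 89.05438232421875), 81.90864562988281)
rack 0.06 169 0.07352775461185423 ((522.23193359375, -234.88902282714844), (356.99468994140625, 75.218994140625), 82.33226013183594)
caddy z range rect ((531.0645141601562, 236.08624267578125), (372.5368957519531, 103.7445297241211), 85.21638488769531)
table z 0.0023295516327747068
```

View pics/crop1.png

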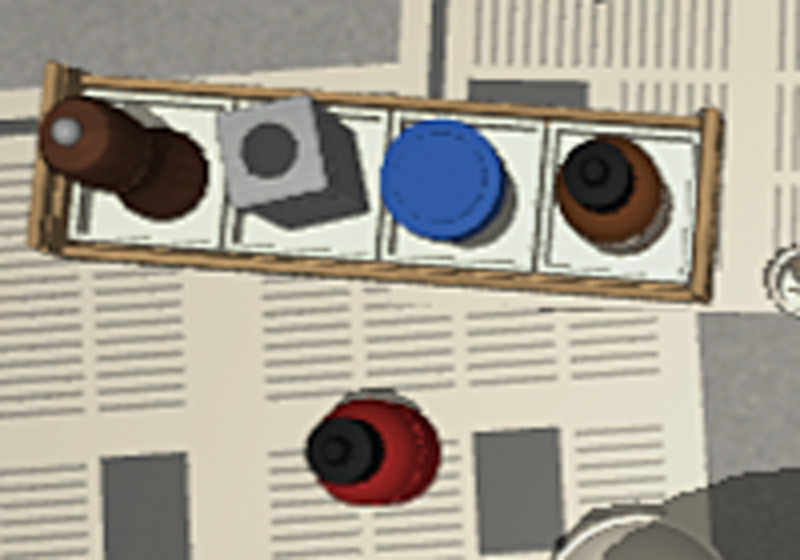

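The crop confirms the contents and order: mill, tin, tub, amber bottle. The measured sizes match too: tub r=32.6, cap r=17.4, tin 52.7, rack 356 long, caddy 372. I'll go from right to left, bottle first, closing the fingers across the row.

```bash
cat > go.py <<'E'
import sys; from h import *
from scipy.spatial.transform import Rotation as Ro
# usage: go.py x y z yaw (mm, rad): shift/turn in tool axes from the measured pose
x,y,z,yaw=map(float,sys.argv[1:5]); o=ctrl.get_obs()
R0=Ro.from_euler('xyz',o['eef_rot']); R1=Ro.from_euler('xyz',[np.pi,0,yaw])
print('t',o['time_s'],'pos',(o['ee_pos']*1000).round(1),'w',o['grip_width'].round(4),'F',o['force'].round(1))
print('shift',R0.inv().apply(np.array([x,y,z])-o['ee_pos']*1000).round(1),'turn',(R0.inv()*R1).as_rotvec().round(4))
E
python3 - <<'E'
import numpy as np
r=np.array([.522,-.235])*1000; 
for n,k in zip(('mill','tin','tub','bottle'),(132,44,-44,-132)): print(n,(r+k*np.array([.141,.990])).round(1))
E
python3 go.py 520 104.5 205 1.488
```

```text
mill [ 540.6 -104.3]
tin [ 528.2 -191.4]
tub [ 515.8 -278.6]
bottle [ 503.4 -365.7]Traceback (most recent call last):
  File "go.py", line 6, in <module>
    print('t',o['time_s'],'pos',(o['ee_pos']*1000).round(1),'w',o['grip_width'].round(4),'F',o['force'].round(1))
                                                                ^^^^^^^^^^^^^^^^^^^^^
AttributeError: 'float' object has no attribute 'round'
```

```bash
sed -i "s/o\['grip_width'\].round(4)/round(o['grip_width'],4)/" go.py; python3 go.py 520 104.5 205 1.488
```

```text
t 0.1 pos [ 213.  -506.8  205. ] w 0.0937 F [-1.3 -0.1  0.8]
shift [ 5.199e+02 -4.447e+02  5.000e-01] turn [-8.0000e-04 -6.0000e-04 -1.0902e+00]
```

Careful with the scale: shifts go in shares of 750 mm and turns go in shares of 180 degrees. That gives: 400 mm is 0.5333, -205 mm is -0.2733, -1.09 rad is -0.347.

>>> arm_command(plan=[[[0.0267, -0.0227, 0, 0, 0, -0.0159, -1], [0.0733, -0.0627, 0, 0, 0, -0.0477, -1], [0.1227, -0.1053, 0, 0, 0, -0.0828, -1], [0.172, -0.148, 0, 0, 0, -0.121, -1], [0.2213, -0.1893, 0, 0, 0, -0.1592, -1], [0.2707, -0.232, 0, 0, 0, -0.1974, -1], [0.32, -0.2733, 0, 0, 0, -0.2355, -1], [0.3693, -0.316, 0, 0, 0, -0.2737, -1], [0.4187, -0.3587, 0, 0, 0, -0.3088, -1], [0.468, -0.4, 0, 0, 0, -0.3342, -1], [0.5067, -0.4333, 0, 0, 0, -0.347, -1], [0.5333, -0.456, 0, 0, 0, -0.347, -1]]])

```text
time_s: 1.3
ee_pos: [0.4499, -0.0345, 0.2053]
eef_rot: [-3.141, -0.0, 1.491]
force: [1.1, 0.1, -0.8]
grip_width: 0.0942
grip_force: 0.0
```

```bash
python3 go.py 520 104.5 205 1.488;python3 go.py 520 104.5 97 1.488
```

```text
t 1.3 pos [449.9 -34.5 205.3] w 0.0942 F [ 1.1  0.1 -0.8]
shift [144.1  58.8   0.3] turn [-0.0003 -0.0002  0.0031]
t 1.3 pos [449.9 -34.5 205.3] w 0.0942 F [ 1.1  0.1 -0.8]
shift [144.1  58.9 108.3] turn [-0.0003 -0.0002  0.0031]
```

Converted, 144 mm is 0.192, 138 mm is 0.184.

>>> arm_command(plan=[[[0.0533, 0.0213, 0, 0, 0, 0, -1], [0.1067, 0.0427, 0, 0, 0, 0, -1], [0.1533, 0.0627, 0, 0, 0, 0, -1], [0.184, 0.0747, 0, 0, 0, 0, -1], [0.192, 0.0773, 0, 0, 0, 0, -1], [0.192, 0.0773, 0, 0, 0, 0, -1], [0.192, 0.0773, 0, 0, 0, 0, -1]]])

```text
time_s: 2.0
ee_pos: [0.5187, 0.1011, 0.2053]
eef_rot: [-3.141, 0.0, 1.487]
force: [-0.1, 0.7, -0.3]
grip_width: 0.0942
grip_force: 0.0
```

```bash
python3 go.py 520 104.5 97 1.488
```

```text
t 2.0 pos [518.7 101.1 205.3] w 0.0942 F [-0.1  0.7 -0.3]
shift [  3.6   1.  108.3] turn [-0.0004  0.0002 -0.0007]
```

Converted, 108 mm is 0.144, 95 mm is 0.1267.

>>> arm_command(plan=[[[0.0053, 0.0013, 0.04, 0, 0, 0, -1], [0.0053, 0.0013, 0.0867, 0, 0, 0, -1], [0.0053, 0.0013, 0.1267, 0, 0, 0, -1], [0.0053, 0.0013, 0.144, 0, 0, 0, -1], [0.0053, 0.0013, 0.144, 0, 0, 0, -1], [0.0053, 0.0013, 0.144, 0, 0, 0, 1], [0.0053, 0.0013, 0.144, 0, 0, 0, 1], [0.0053, 0.0013, 0.144, 0, 0, 0, 1], [0.0053, 0.0013, 0.144, 0, 0, 0, 1], [0.0053, 0.0013, 0.144, 0, 0, 0, 1], [0.0053, 0.0013, 0.144, 0, 0, 0, 1], [0.0053, 0.0013, 0.144, 0, 0, 0, 1]]], squeeze=30)

```text
time_s: 3.2
ee_pos: [0.5204, 0.1058, 0.0975]
eef_rot: [3.142, -0.0, 1.488]
force: [-0.2, -0.5, 0.1]
grip_width: 0.0415
grip_force: 0.0
```

>>> arm_command(plan=[[[0, 0, 0, 0, 0, 0, 1], [0, 0, 0, 0, 0, 0, 1]]])

```text
time_s: 3.4
ee_pos: [0.5204, 0.1058, 0.0974]
eef_rot: [-3.141, 0.0, 1.488]
force: [-0.5, 0.4, 1.5]
grip_width: 0.0345
grip_force: 28.2
```

```bash
python3 go.py 520 104.5 97 1.488
```

```text
t 3.4 pos [520.4 105.8  97.4] w 0.0345 F [-0.5  0.4  1.5]
shift [-1.3 -0.3  0.4] turn [-0.0001  0.     -0.0002]
```

>>> arm_command(plan=[[[0, 0, -0.0133, 0, 0, 0, 1], [0, 0, -0.04, 0, 0, 0, 1], [0, 0, -0.0733, 0, 0, 0, 1], [0, 0, -0.1067, 0, 0, 0, 1], [0, 0, -0.1333, 0, 0, 0, 1], [0, 0, -0.144, 0, 0, 0, 1], [0, 0, -0.1467, 0, 0, 0, 1], [0, 0, -0.1467, 0, 0, 0, 1]]])

```text
time_s: 4.2
ee_pos: [0.5201, 0.1058, 0.2068]
eef_rot: [-3.141, 0.0, 1.488]
force: [0.1, 0.1, -2.2]
grip_width: 0.0347
grip_force: 28.4
```

```bash
python3 go.py 503.4 -365.7 207 1.43
```

```text
t 4.2 pos [520.1 105.8 206.8] w 0.0347 F [ 0.1  0.1 -2.2]
shift [-4.712e+02  2.240e+01 -1.000e-01] turn [-0.0009  0.0002  0.0578]
```

Held (2.2–2.8 N of load). Carry it over in two calls.

Converted, -380 mm is -0.5067, -355 mm is -0.4733, 0.058 rad is 0.0185.

>>> arm_command(plan=[[[-0.0133, 0, 0, 0, 0, 0, 1], [-0.04, 0.0013, 0, 0, 0, 0, 1], [-0.08, 0.004, 0, 0, 0, 0, 1], [-0.1267, 0.0053, 0, 0, 0, 0.0032, 1], [-0.1733, 0.008, 0, 0, 0, 0.0064, 1], [-0.2267, 0.0107, 0, 0, 0, 0.0064, 1], [-0.28, 0.0133, 0, 0, 0, 0.0095, 1], [-0.3333, 0.016, 0, 0, 0, 0.0095, 1], [-0.3867, 0.0187, 0, 0, 0, 0.0127, 1], [-0.4333, 0.0213, 0, 0, 0, 0.0159, 1], [-0.4733, 0.0227, 0, 0, 0, 0.0185, 1], [-0.5067, 0.024, 0, 0, 0, 0.0185, 1]]])

```text
time_s: 5.4
ee_pos: [0.5058, -0.2765, 0.2063]
eef_rot: [-3.14, -0.001, 1.428]
force: [0.4, 1.0, -2.2]
grip_width: 0.0344
grip_force: 28.4
```

Converted, -90 mm is -0.12, -84 mm is -0.112.

>>> arm_command(plan=[[[-0.0333, 0.0013, 0, 0, 0, 0, 1], [-0.0667, 0.0027, 0, 0, 0, 0, 1], [-0.0933, 0.004, 0, 0, 0, 0, 1], [-0.112, 0.004, 0, 0, 0, 0, 1], [-0.12, 0.0053, 0, 0, 0, 0, 1], [-0.12, 0.0053, 0, 0, 0, 0, 1], [-0.12, 0.0053, 0, 0, 0, 0, 1], [-0.12, 0.0053, 0, 0, 0, 0, 1]]])

```text
time_s: 6.2
ee_pos: [0.4984, -0.3633, 0.2075]
eef_rot: [3.142, -0.0, 1.431]
force: [0.6, -0.1, -2.3]
grip_width: 0.035
grip_force: 28.4
```

```bash
python3 go.py 503.4 -365.7 112 1.43; python3 - <<'E'
from h import *
im,d=snap('side'); cv2.imwrite('pics/s1.png',cv2.resize(im[60:280,200:460],None,fx=3,fy=2.7))
E
```

```text
t 6.2 pos [ 498.4 -363.3  207.5] w 0.035 F [ 0.6 -0.1 -2.3]
shift [-1.7  5.3 95.5] turn [ 0.     -0.0001  0.0007]
```

View pics/s1.png

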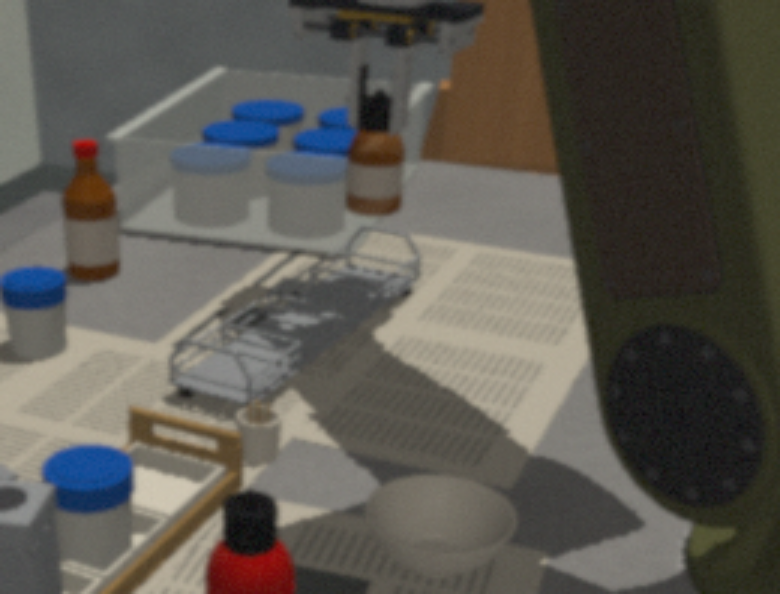

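The bottle hangs upright over the right-hand end bay. Lower it now.

Converted, 95 mm is 0.1267, 94 mm is 0.1253.

>>> arm_command(plan=[[[-0.0013, 0.004, 0.02, 0, 0, 0, 1], [-0.0027, 0.0067, 0.0533, 0, 0, 0, 1], [-0.0027, 0.0067, 0.08, 0, 0, 0, 1], [-0.0027, 0.0067, 0.1013, 0, 0, 0, 1], [-0.0027, 0.0067, 0.1147, 0, 0, 0, 1], [-0.0027, 0.0067, 0.1213, 0, 0, 0, 1], [-0.0027, 0.0067, 0.1253, 0, 0, 0, 1], [-0.0027, 0.0067, 0.1267, 0, 0, 0, 1], [-0.0027, 0.0067, 0.1267, 0, 0, 0, 1], [-0.0027, 0.0067, 0.1267, 0, 0, 0, 1]]])

```text
time_s: 7.25
ee_pos: [0.503, -0.3669, 0.113]
eef_rot: [3.141, 0.0, 1.43]
force: [-0.2, 0.5, -2.3]
grip_width: 0.0346
grip_force: 28.4
```

```bash
python3 go.py 503.4 -365.7 110.5 1.43
```

```text
t 7.25 pos [ 503.  -366.9  113. ] w 0.0346 F [-0.2  0.5 -2.3]
shift [1.2 0.2 2.5] turn [ 0.0008  0.0005 -0.0002]
```

>>> arm_command(plan=[[[0, 0, 0.0013, 0, 0, 0, 1], [0, 0, 0.0027, 0, 0, 0, 1], [0, 0, 0.0027, 0, 0, 0, 1], [0, 0, 0.0027, 0, 0, 0, 1]]])

```text
time_s: 7.65
ee_pos: [0.5028, -0.3668, 0.1105]
eef_rot: [3.142, 0.0, 1.43]
force: [-0.2, -0.5, -2.9]
grip_width: 0.0347
grip_force: 28.5
```

Converted, -95 mm is -0.1267, -80 mm is -0.1067.

>>> arm_command(plan=[[[0, 0, 0.0007, 0, 0, 0, 0.3], [0, 0, 0.0007, 0, 0, 0, 0], [0, 0, 0.0007, 0, 0, 0, -0.5], [0, 0, 0.0007, 0, 0, 0, -1], [0, 0, 0.0007, 0, 0, 0, -1], [0, 0, 0.0007, 0, 0, 0, -1], [0, 0, 0, 0, 0, 0, -1], [0, 0, -0.0267, 0, 0, 0, -1], [0, 0, -0.0667, 0, 0, 0, -1], [0, 0, -0.1067, 0, 0, 0, -1], [0, 0, -0.1267, 0, 0, 0, -1], [0, 0, -0.1267, 0, 0, 0, -1]]])

```text
time_s: 8.85
ee_pos: [0.5034, -0.3672, 0.2079]
eef_rot: [3.138, 0.002, 1.43]
force: [-0.0, 0.8, -0.2]
grip_width: 0.0942
grip_force: 0.0
```

```bash
python3 go.py 525 192 180 1.488; python3 - <<'E'
from h import *
im,d=snap('side'); cv2.imwrite('pics/s2.png',cv2.resize(im[90:230,200:380],None,fx=4,fy=4))
E
```

```text
t 8.85 pos [ 503.4 -367.2  207.9] w 0.0942 F [-0.   0.8 -0.2]
shift [556.8 -57.3  26.5] turn [ 0.0034  0.0022 -0.0582]
```

View pics/s2.png

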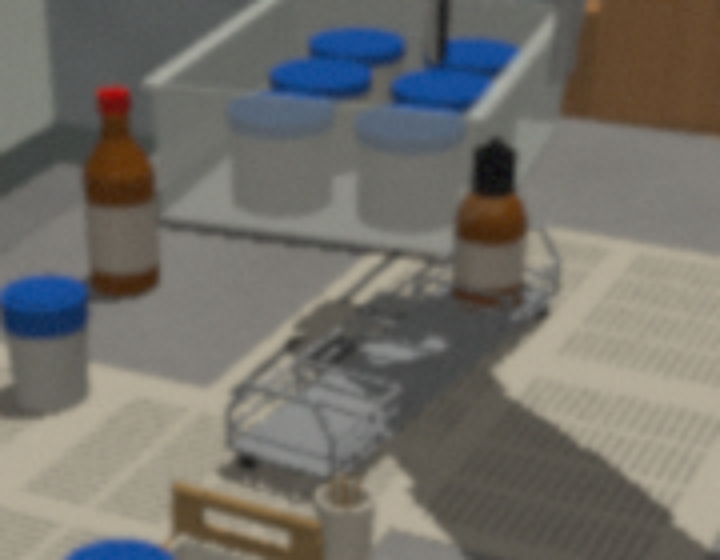

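The bottle stands upright in the end bay (px ~490,230 in the crop). Next the tub.

Converted, 530 mm is 0.7067, 207 mm is 0.276, -0.058 rad is -0.0185.

>>> arm_command(plan=[[[0.0267, -0.0027, 0, 0, 0, 0, -1], [0.08, -0.008, 0, 0, 0, -0.0032, -1], [0.1453, -0.0147, 0, 0, 0, -0.0032, -1], [0.2107, -0.0213, 0, 0, 0, -0.0064, -1], [0.276, -0.028, 0, 0, 0, -0.0095, -1], [0.3413, -0.0347, 0, 0, 0, -0.0095, -1], [0.4067, -0.0413, 0, 0, 0, -0.0127, -1], [0.472, -0.048, 0, 0, 0, -0.0159, -1], [0.5373, -0.0547, 0, 0, 0, -0.0185, -1], [0.6, -0.0613, 0, 0, 0, -0.0185, -1], [0.66, -0.068, 0, 0, 0, -0.0185, -1], [0.7067, -0.0733, 0, 0, 0, -0.0185, -1]]])

```text
time_s: 10.1
ee_pos: [0.522, 0.1681, 0.2039]
eef_rot: [-3.14, 0.001, 1.489]
force: [-0.3, -0.5, 0.2]
grip_width: 0.0942
grip_force: 0.0
```

Converted, 40 mm is 0.0533, 30 mm is 0.04.

>>> arm_command(plan=[[[0.0267, -0.0013, 0.0067, 0, 0, 0, -1], [0.036, -0.0027, 0.04, 0, 0, 0, -1], [0.036, -0.0027, 0.0533, 0, 0, 0, -1], [0.036, -0.0027, 0.0533, 0, 0, 0, -1], [0.036, -0.0027, 0.0533, 0, 0, 0, -1]]])

```text
time_s: 10.6
ee_pos: [0.5232, 0.1922, 0.1656]
eef_rot: [-3.141, 0.0, 1.487]
force: [-0.4, 0.4, -0.2]
grip_width: 0.0942
grip_force: 0.0
```

```bash
python3 go.py 525 192 62 1.488
```

```text
t 10.6 pos [523.2 192.2 165.6] w 0.0942 F [-0.4  0.4 -0.2]
shift [ -0.    1.8 103.6] turn [-0.0002  0.0002 -0.0009]
```

Converted, 104 mm is 0.1387, 90 mm is 0.12.

>>> arm_command(plan=[[[0, 0.0027, 0.04, 0, 0, 0, -1], [0, 0.0027, 0.08, 0, 0, 0, -1], [0, 0.0027, 0.12, 0, 0, 0, -1], [0, 0.0027, 0.1387, 0, 0, 0, -1], [0, 0.0027, 0.1387, 0, 0, 0, -1], [0, 0.0027, 0.1387, 0, 0, 0, 1], [0, 0.0027, 0.1387, 0, 0, 0, 1], [0, 0.0027, 0.1387, 0, 0, 0, 1], [0, 0.0027, 0.1387, 0, 0, 0, 1], [0, 0.0027, 0.1387, 0, 0, 0, 1], [0, 0.0027, 0.1387, 0, 0, 0, 1], [0, 0.0027, 0.1387, 0, 0, 0, 1]]], squeeze=30)

```text
time_s: 11.8
ee_pos: [0.5254, 0.1928, 0.0622]
eef_rot: [3.141, -0.0, 1.488]
force: [-2.5, 0.2, 6.1]
grip_width: 0.0644
grip_force: 30.0
```

Converted, -120 mm is -0.16, -117 mm is -0.156.

>>> arm_command(plan=[[[0, 0, -0.0107, 0, 0, 0, 1], [0, 0, -0.0373, 0, 0, 0, 1], [0, 0, -0.0733, 0, 0, 0, 1], [0, 0, -0.1093, 0, 0, 0, 1], [0, 0, -0.14, 0, 0, 0, 1], [0, 0, -0.156, 0, 0, 0, 1], [0, 0, -0.16, 0, 0, 0, 1], [0, 0, -0.16, 0, 0, 0, 1]]])

```text
time_s: 12.6
ee_pos: [0.5248, 0.1926, 0.1808]
eef_rot: [-3.141, 0.0, 1.488]
force: [-0.1, -0.5, -3.8]
grip_width: 0.064
grip_force: 30.0
```

```bash
python3 go.py 515.8 -278.6 182 1.43
```

```text
t 12.6 pos [524.8 192.6 180.8] w 0.064 F [-0.1 -0.5 -3.8]
shift [-470.3   30.1   -1. ] turn [-0.0008  0.0003  0.0578]
```

Converted, -380 mm is -0.5067, -355 mm is -0.4733, 0.058 rad is 0.0185.

>>> arm_command(plan=[[[-0.0133, 0.0013, 0, 0, 0, 0, 1], [-0.04, 0.0027, 0, 0, 0, 0, 1], [-0.08, 0.0053, 0, 0, 0, 0, 1], [-0.1267, 0.008, 0, 0, 0, 0.0032, 1], [-0.1733, 0.0107, 0, 0, 0, 0.0064, 1], [-0.2267, 0.0147, 0, 0, 0, 0.0064, 1], [-0.28, 0.0173, 0, 0, 0, 0.0095, 1], [-0.3333, 0.0213, 0, 0, 0, 0.0095, 1], [-0.3867, 0.0253, 0, 0, 0, 0.0127, 1], [-0.4333, 0.028, 0, 0, 0, 0.0159, 1], [-0.4733, 0.0307, 0, 0, 0, 0.0185, 1], [-0.5067, 0.032, 0, 0, 0, 0.0185, 1]]])

```text
time_s: 13.8
ee_pos: [0.5165, -0.1902, 0.1803]
eef_rot: [-3.14, -0.0, 1.428]
force: [0.5, -0.3, -2.5]
grip_width: 0.0645
grip_force: 30.0
```

Converted, -90 mm is -0.12, -84 mm is -0.112.

>>> arm_command(plan=[[[-0.0333, 0.0053, 0, 0, 0, 0, 1], [-0.0667, 0.008, 0, 0, 0, 0, 1], [-0.0933, 0.0107, 0, 0, 0, 0, 1], [-0.112, 0.012, 0, 0, 0, 0, 1], [-0.12, 0.012, 0, 0, 0, 0, 1], [-0.12, 0.012, 0, 0, 0, 0, 1], [-0.12, 0.012, 0, 0, 0, 0, 1], [-0.12, 0.012, 0, 0, 0, 0, 1]]])

```text
time_s: 14.6
ee_pos: [0.5139, -0.2777, 0.1815]
eef_rot: [-3.142, -0.0, 1.431]
force: [-0.0, -0.3, -2.8]
grip_width: 0.0644
grip_force: 30.0
```

```bash
python3 go.py 515.8 -278.6 77 1.43; python3 - <<'E'
from h import *
im,d=snap('side'); cv2.imwrite('pics/s3.png',cv2.resize(im[60:240,200:400],None,fx=3.3,fy=3.3))
E
```

```text
t 14.6 pos [ 513.9 -277.7  181.5] w 0.0644 F [-0.  -0.3 -2.8]
shift [ -0.7   2.  104.5] turn [-0.     -0.0001  0.0006]
```

View pics/s3.png

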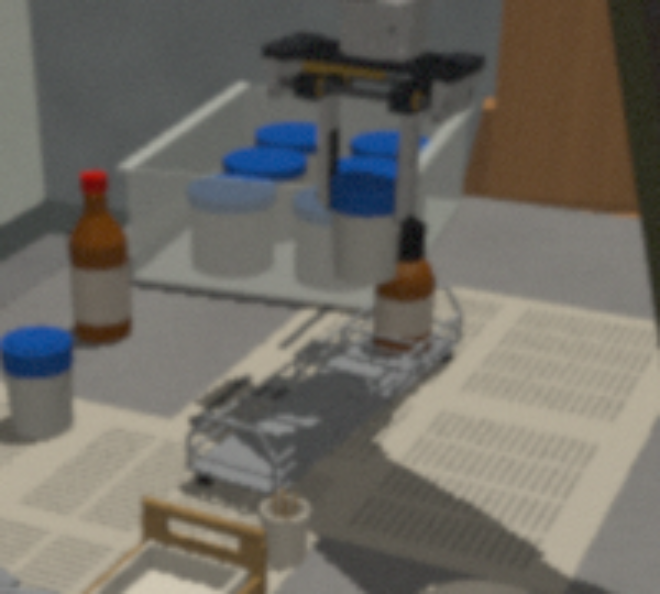

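The tub is upright at (365,215) in the crop, over the second bay from the right, and the bottle still stands. Lower it.

Converted, 104 mm is 0.1387, 103 mm is 0.1373.

>>> arm_command(plan=[[[-0.0013, 0.0027, 0.02, 0, 0, 0, 1], [-0.0013, 0.0027, 0.0533, 0, 0, 0, 1], [-0.0013, 0.0027, 0.0827, 0, 0, 0, 1], [-0.0013, 0.0027, 0.1067, 0, 0, 0, 1], [-0.0013, 0.0027, 0.1227, 0, 0, 0, 1], [-0.0013, 0.0027, 0.132, 0, 0, 0, 1], [-0.0013, 0.0027, 0.1373, 0, 0, 0, 1], [-0.0013, 0.0027, 0.1387, 0, 0, 0, 1], [-0.0013, 0.0027, 0.1387, 0, 0, 0, 1], [-0.0013, 0.0027, 0.1387, 0, 0, 0, 1]]])

```text
time_s: 15.65
ee_pos: [0.5159, -0.2798, 0.0781]
eef_rot: [3.141, 0.0, 1.43]
force: [-0.7, -0.2, -4.3]
grip_width: 0.0645
grip_force: 30.0
```

Converted, 1.5 mm is 0.002, 1 mm is 0.0013.

>>> arm_command(plan=[[[0, 0, 0.0013, 0, 0, 0, 1], [0, 0, 0.002, 0, 0, 0, 1], [0, 0, 0.002, 0, 0, 0, 1]]])

```text
time_s: 15.95
ee_pos: [0.5156, -0.2797, 0.076]
eef_rot: [3.142, -0.0, 1.43]
force: [-0.5, -0.6, -3.7]
grip_width: 0.0644
grip_force: 30.0
```

Converted, -125 mm is -0.1667, -110 mm is -0.1467.

>>> arm_command(plan=[[[0, 0, 0.0007, 0, 0, 0, 0.2], [0, 0, 0.0007, 0, 0, 0, -0.2], [0, 0, 0.0007, 0, 0, 0, -0.6], [0, 0, 0.0007, 0, 0, 0, -1], [0, 0, 0.0007, 0, 0, 0, -1], [0, 0, 0.0007, 0, 0, 0, -1], [0, 0, -0.0133, 0, 0, 0, -1], [0, 0, -0.0533, 0, 0, 0, -1], [0, 0, -0.1067, 0, 0, 0, -1], [0, 0, -0.1467, 0, 0, 0, -1], [0, 0, -0.1667, 0, 0, 0, -1], [0, 0, -0.1667, 0, 0, 0, -1]]])

```text
time_s: 17.15
ee_pos: [0.5163, -0.2801, 0.2041]
eef_rot: [3.137, 0.002, 1.43]
force: [-0.1, 0.3, -0.5]
grip_width: 0.0939
grip_force: 0.0
```

```bash
python3 go.py 537 276 201 1.778; python3 - <<'E'
from h import *
im,d=snap('side'); W=cloud('side',d); hsv=cv2.cvtColor(im,cv2.COLOR_BGR2HSV)
m=(hsv[...,0]>100)&(hsv[...,0]<130)&(hsv[...,1]>120)&(np.abs(W[...,0]-.516)<.06)&(np.abs(W[...,1]+.279)<.06)
P=W[m];print('tub lid in rack',len(P),np.nanpercentile(P,[2,50,98],axis=0).round(3).tolist())
im,d=snap('top'); W=cloud('top',d)
m=(np.abs(W[...,0]-.537)<.05)&(np.abs(W[...,1]-.276)<.05)&(W[...,2]>.105)&(W[...,2]<.125);P=W[m][:,:2]*1000
print('tin',cv2.minAreaRect(P.astype(np.float32)))
E
```

```text
t 17.15 pos [ 516.3 -280.1  204.1] w 0.0939 F [-0.1  0.3 -0.5]
shift [553.5 -57.7   1.7] turn [ 0.004   0.0027 -0.3481]
tub lid in rack 264 [[0.482, -0.307, 0.087], [0.507, -0.264, 0.105], [0.56, -0.246, 0.235]]
tin ((537.0101318359375, 276.4101257324219), (52.8514289855957, 52.099666595458984), 12.253731727600098)
```

Converted, 530 mm is 0.7067, 495 mm is 0.66, -0.352 rad is -0.112.

>>> arm_command(plan=[[[0.0267, -0.0027, 0, 0, 0, 0, -1], [0.08, -0.008, 0, 0, 0, -0.0095, -1], [0.1453, -0.0147, 0, 0, 0, -0.0223, -1], [0.2107, -0.0213, 0, 0, 0, -0.035, -1], [0.276, -0.028, 0, 0, 0, -0.0477, -1], [0.3413, -0.0347, 0, 0, 0, -0.0605, -1], [0.4067, -0.0413, 0, 0, 0, -0.0732, -1], [0.472, -0.048, 0, 0, 0, -0.0859, -1], [0.5373, -0.0547, 0, 0, 0, -0.0987, -1], [0.6, -0.0613, 0, 0, 0, -0.1082, -1], [0.66, -0.068, 0, 0, 0, -0.112, -1], [0.7067, -0.0733, 0, 0, 0, -0.112, -1]]])

```text
time_s: 18.45
ee_pos: [0.5348, 0.2552, 0.1994]
eef_rot: [-3.139, 0.0, 1.783]
force: [0.6, -1.1, 0.4]
grip_width: 0.0942
grip_force: 0.0
```

Converted, 22 mm is 0.0293, 15 mm is 0.02.

>>> arm_command(plan=[[[0.02, 0.0027, 0, 0, 0, 0, -1], [0.0293, 0.0053, 0, 0, 0, 0, -1], [0.0293, 0.0053, 0, 0, 0, 0, -1], [0.0293, 0.0053, 0, 0, 0, 0, -1], [0.0293, 0.0053, 0, 0, 0, 0, -1]]])

```text
time_s: 18.95
ee_pos: [0.5352, 0.2739, 0.201]
eef_rot: [3.142, 0.0, 1.78]
force: [0.4, 0.6, 0.0]
grip_width: 0.094
grip_force: 0.0
```

```bash
python3 go.py 537 276.4 81 1.782
```

```text
t 18.95 pos [535.2 273.9 201. ] w 0.094 F [0.4 0.6 0. ]
shift [  2.1   2.3 120. ] turn [ 0.0001  0.0001 -0.0016]
```

Converted, 120 mm is 0.16, 107 mm is 0.1427.

>>> arm_command(plan=[[[0.0027, 0.0027, 0.0467, 0, 0, 0, -1], [0.0027, 0.0027, 0.1, 0, 0, 0, -1], [0.0027, 0.0027, 0.1427, 0, 0, 0, -1], [0.0027, 0.0027, 0.16, 0, 0, 0, -1], [0.0027, 0.0027, 0.16, 0, 0, 0, -1], [0.0027, 0.0027, 0.16, 0, 0, 0, 1], [0.0027, 0.0027, 0.16, 0, 0, 0, 1], [0.0027, 0.0027, 0.16, 0, 0, 0, 1], [0.0027, 0.0027, 0.16, 0, 0, 0, 1], [0.0027, 0.0027, 0.16, 0, 0, 0, 1], [0.0027, 0.0027, 0.16, 0, 0, 0, 1], [0.0027, 0.0027, 0.16, 0, 0, 0, 1]]], squeeze=30)

```text
time_s: 20.15
ee_pos: [0.5365, 0.2776, 0.0811]
eef_rot: [3.141, -0.0, 1.782]
force: [-0.7, -0.6, 2.3]
grip_width: 0.052
grip_force: 30.0
```

Converted, -120 mm is -0.16, -117 mm is -0.156.

>>> arm_command(plan=[[[0, 0, 0, 0, 0, 0, 1], [0, 0, 0, 0, 0, 0, 1], [0, 0, -0.0107, 0, 0, 0, 1], [0, 0, -0.0373, 0, 0, 0, 1], [0, 0, -0.0733, 0, 0, 0, 1], [0, 0, -0.1093, 0, 0, 0, 1], [0, 0, -0.14, 0, 0, 0, 1], [0, 0, -0.156, 0, 0, 0, 1], [0, 0, -0.16, 0, 0, 0, 1], [0, 0, -0.16, 0, 0, 0, 1]]])

```text
time_s: 21.15
ee_pos: [0.5363, 0.2774, 0.2004]
eef_rot: [-3.141, 0.0, 1.782]
force: [0.6, 0.3, -2.0]
grip_width: 0.052
grip_force: 30.0
```

```bash
python3 go.py 528.2 -191.4 201 1.43
```

```text
t 21.15 pos [536.3 277.4 200.4] w 0.052 F [ 0.6  0.3 -2. ]
shift [-456.7 -106.1   -0.5] turn [-6.000e-04  2.000e-04  3.518e-01]
```

Converted, -370 mm is -0.4933, -345 mm is -0.46, 0.352 rad is 0.112.

>>> arm_command(plan=[[[-0.0133, -0.0027, 0, 0, 0, 0, 1], [-0.04, -0.0093, 0, 0, 0, 0.0064, 1], [-0.08, -0.0187, 0, 0, 0, 0.0159, 1], [-0.1267, -0.0293, 0, 0, 0, 0.0286, 1], [-0.1733, -0.04, 0, 0, 0, 0.0414, 1], [-0.224, -0.052, 0, 0, 0, 0.0541, 1], [-0.2747, -0.064, 0, 0, 0, 0.0668, 1], [-0.3253, -0.076, 0, 0, 0, 0.0796, 1], [-0.3733, -0.0867, 0, 0, 0, 0.0923, 1], [-0.42, -0.0973, 0, 0, 0, 0.1019, 1], [-0.46, -0.1067, 0, 0, 0, 0.1098, 1], [-0.4933, -0.1147, 0, 0, 0, 0.112, 1]]])

```text
time_s: 22.35
ee_pos: [0.5289, -0.1044, 0.1999]
eef_rot: [-3.14, -0.0, 1.428]
force: [0.3, 0.3, -1.7]
grip_width: 0.0518
grip_force: 30.0
```

```bash
python3 go.py 528.2 -191.4 201 1.43
```

```text
t 22.35 pos [ 528.9 -104.4  199.9] w 0.0518 F [ 0.3  0.3 -1.7]
shift [-86.2  11.7  -1.1] turn [-0.0017 -0.     -0.0022]
```

Converted, -86 mm is -0.1147, -82 mm is -0.1093.

>>> arm_command(plan=[[[-0.0333, 0.0053, 0, 0, 0, 0, 1], [-0.0667, 0.0093, 0, 0, 0, 0, 1], [-0.0933, 0.0133, 0, 0, 0, 0, 1], [-0.1093, 0.0147, 0, 0, 0, 0, 1], [-0.1147, 0.016, 0, 0, 0, 0, 1], [-0.1147, 0.016, 0, 0, 0, 0, 1], [-0.1147, 0.016, 0, 0, 0, 0, 1], [-0.1147, 0.016, 0, 0, 0, 0, 1]]])

```text
time_s: 23.15
ee_pos: [0.5297, -0.1884, 0.201]
eef_rot: [-3.142, -0.0, 1.431]
force: [-0.3, -0.4, -0.8]
grip_width: 0.0518
grip_force: 30.0
```

```bash
python3 go.py 528.2 -191.4 96 1.43
```

```text
t 23.15 pos [ 529.7 -188.4  201. ] w 0.0518 F [-0.3 -0.4 -0.8]
shift [ -3.2  -1.1 104.9] turn [-0.0001 -0.0001  0.0008]
```

Converted, 105.5 mm is 0.1407, 105 mm is 0.14.

>>> arm_command(plan=[[[-0.0027, -0.0013, 0.02, 0, 0, 0, 1], [-0.004, -0.0013, 0.0533, 0, 0, 0, 1], [-0.004, -0.0013, 0.0827, 0, 0, 0, 1], [-0.004, -0.0013, 0.1067, 0, 0, 0, 1], [-0.004, -0.0013, 0.1227, 0, 0, 0, 1], [-0.004, -0.0013, 0.132, 0, 0, 0, 1], [-0.004, -0.0013, 0.1373, 0, 0, 0, 1], [-0.004, -0.0013, 0.14, 0, 0, 0, 1], [-0.004, -0.0013, 0.1407, 0, 0, 0, 1], [-0.004, -0.0013, 0.1407, 0, 0, 0, 1], [-0.004, -0.0013, 0.1407, 0, 0, 0, 1]]])

```text
time_s: 24.25
ee_pos: [0.5284, -0.192, 0.0959]
eef_rot: [3.141, 0.0, 1.43]
force: [0.1, -0.3, -1.2]
grip_width: 0.0522
grip_force: 30.0
```

>>> arm_command(plan=[[[0, 0, 0.0013, 0, 0, 0, 1], [0, 0, 0.002, 0, 0, 0, 1], [0, 0, 0.002, 0, 0, 0, 1], [0, 0, 0.002, 0, 0, 0, 0.2], [0, 0, 0.002, 0, 0, 0, -0.2], [0, 0, 0.002, 0, 0, 0, -0.6], [0, 0, 0.002, 0, 0, 0, -1], [0, 0, 0.002, 0, 0, 0, -1], [0, 0, 0.002, 0, 0, 0, -1], [0, 0, -0.0267, 0, 0, 0, -1], [0, 0, -0.08, 0, 0, 0, -1], [0, 0, -0.12, 0, 0, 0, -1]]])

```text
time_s: 25.45
ee_pos: [0.5284, -0.192, 0.1874]
eef_rot: [3.141, 0.0, 1.43]
force: [0.4, -0.6, 0.7]
grip_width: 0.0941
grip_force: 0.0
```

Converted, -35 mm is -0.0467, -25 mm is -0.0333.

>>> arm_command(plan=[[[0, 0, -0.0333, 0, 0, 0, -1], [0, 0, -0.0467, 0, 0, 0, -1], [0, 0, -0.0467, 0, 0, 0, -1]]])

```text
time_s: 25.75
ee_pos: [0.5286, -0.1921, 0.2212]
eef_rot: [3.14, 0.0, 1.43]
force: [0.6, -0.1, -0.7]
grip_width: 0.0939
grip_force: 0.0
```

```bash
python3 go.py 541 367 218 1.488; python3 - <<'E'
from h import *
im,d=snap('side'); cv2.imwrite('pics/s4.png',cv2.resize(im[100:330,130:380],None,fx=2.5,fy=2.5))
im,d=snap('top'); W=cloud('top',d)
m=(np.abs(W[...,0]-.54)<.05)&(np.abs(W[...,1]-.366)<.05)
for h in(.12,.135,.15):
    P=W[m&(W[...,2]>h)][:,:2]*1000; print('mill',h,len(P),cv2.minEnclosingCircle(P.astype(np.float32)))
E
```

```text
t 25.75 pos [ 528.6 -192.1  221.2] w 0.0939 F [ 0.6 -0.1 -0.7]
shift [555.3 -66.3   2.8] turn [ 0.0018  0.0005 -0.0582]
mill 0.12 425 ((541.4468383789062, 365.9356994628906), 22.731691360473633)
mill 0.135 355 ((541.300048828125, 365.7938537597656), 22.409883499145508)
mill 0.15 55 ((540.9671020507812, 366.3222351074219), 10.956421852111816)
```

View pics/s4.png

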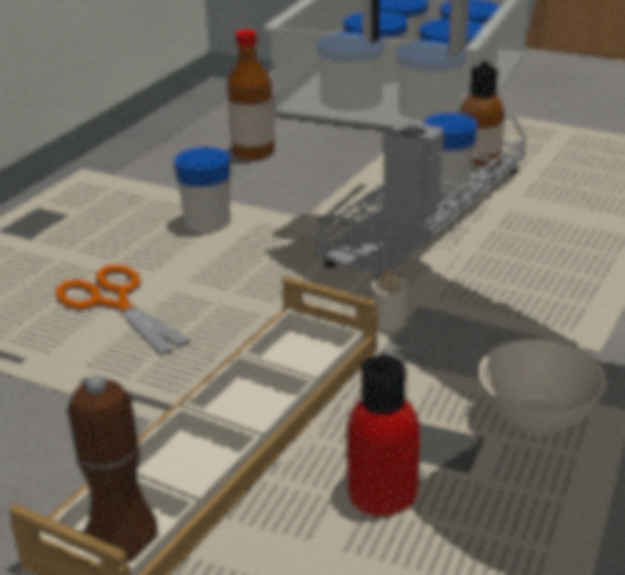

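The tin (410,185), tub (445,150) and bottle (483,120) all stand upright in the rack. Now the mill.

Converted, 530 mm is 0.7067, 109 mm is 0.1453, -0.058 rad is -0.0185.

>>> arm_command(plan=[[[0.0267, -0.0027, 0, 0, 0, 0, -1], [0.08, -0.0093, 0, 0, 0, -0.0032, -1], [0.1453, -0.0173, 0, 0, 0, -0.0032, -1], [0.2107, -0.0253, 0, 0, 0, -0.0064, -1], [0.276, -0.0333, 0, 0, 0, -0.0095, -1], [0.3413, -0.0413, 0, 0, 0, -0.0095, -1], [0.4067, -0.048, 0, 0, 0, -0.0127, -1], [0.472, -0.056, 0, 0, 0, -0.0159, -1], [0.5373, -0.064, 0, 0, 0, -0.0185, -1], [0.6, -0.072, 0, 0, 0, -0.0185, -1], [0.66, -0.0787, 0, 0, 0, -0.0185, -1], [0.7067, -0.084, 0, 0, 0, -0.0185, -1]]])

```text
time_s: 27.05
ee_pos: [0.5395, 0.344, 0.2183]
eef_rot: [-3.139, 0.001, 1.489]
force: [-0.7, 0.0, 0.4]
grip_width: 0.094
grip_force: 0.0
```

>>> arm_command(plan=[[[0.024, -0.0013, 0, 0, 0, 0, -1], [0.032, -0.0013, 0, 0, 0, 0, -1], [0.032, -0.0013, 0, 0, 0, 0, -1], [0.032, -0.0013, 0, 0, 0, 0, -1], [0.032, -0.0013, 0, 0, 0, 0, -1]]])

```text
time_s: 27.55
ee_pos: [0.5416, 0.3645, 0.2204]
eef_rot: [-3.142, 0.0, 1.487]
force: [-0.1, -0.2, -0.1]
grip_width: 0.094
grip_force: 0.0
```

```bash
python3 go.py 541.3 366 97 1.488
```

```text
t 27.55 pos [541.6 364.5 220.4] w 0.094 F [-0.1 -0.2 -0.1]
shift [  1.5  -0.4 123.4] turn [-0.      0.0002 -0.0014]
```

Converted, 123 mm is 0.164, 1.5 mm is 0.002.

>>> arm_command(plan=[[[0.002, 0, 0.0467, 0, 0, 0, -1], [0.002, 0, 0.1, 0, 0, 0, -1], [0.002, 0, 0.1467, 0, 0, 0, -1], [0.002, 0, 0.164, 0, 0, 0, -1], [0.002, 0, 0.164, 0, 0, 0, -1], [0.002, 0, 0.164, 0, 0, 0, 1], [0.002, 0, 0.164, 0, 0, 0, 1], [0.002, 0, 0.164, 0, 0, 0, 1], [0.002, 0, 0.164, 0, 0, 0, 1], [0.002, 0, 0.164, 0, 0, 0, 1], [0.002, 0, 0.164, 0, 0, 0, 1], [0.002, 0, 0.164, 0, 0, 0, 1]]], squeeze=30)

```text
time_s: 28.75
ee_pos: [0.5415, 0.3672, 0.0975]
eef_rot: [3.142, -0.0, 1.488]
force: [-1.6, 1.1, 2.1]
grip_width: 0.0442
grip_force: 30.0
```

Converted, -120 mm is -0.16, -117 mm is -0.156.

>>> arm_command(plan=[[[0, 0, 0, 0, 0, 0, 1], [0, 0, 0, 0, 0, 0, 1], [0, 0, -0.0107, 0, 0, 0, 1], [0, 0, -0.0373, 0, 0, 0, 1], [0, 0, -0.0733, 0, 0, 0, 1], [0, 0, -0.1093, 0, 0, 0, 1], [0, 0, -0.14, 0, 0, 0, 1], [0, 0, -0.156, 0, 0, 0, 1], [0, 0, -0.16, 0, 0, 0, 1], [0, 0, -0.16, 0, 0, 0, 1]]])

```text
time_s: 29.75
ee_pos: [0.5414, 0.367, 0.2169]
eef_rot: [-3.141, 0.0, 1.488]
force: [-0.0, -0.4, -2.1]
grip_width: 0.0446
grip_force: 30.0
```

```bash
python3 go.py 540.6 -104.3 218 1.43
```

```text
t 29.75 pos [541.4 367.  216.9] w 0.0446 F [-0.  -0.4 -2.1]
shift [-469.8   38.4   -1. ] turn [-0.0006  0.0004  0.0577]
```

Converted, -380 mm is -0.5067, -355 mm is -0.4733, 0.058 rad is 0.0185.

>>> arm_command(plan=[[[-0.0133, 0.0013, 0, 0, 0, 0, 1], [-0.04, 0.0027, 0, 0, 0, 0, 1], [-0.08, 0.0067, 0, 0, 0, 0, 1], [-0.1267, 0.0107, 0, 0, 0, 0.0032, 1], [-0.1733, 0.0147, 0, 0, 0, 0.0064, 1], [-0.2267, 0.0187, 0, 0, 0, 0.0064, 1], [-0.28, 0.0227, 0, 0, 0, 0.0095, 1], [-0.3333, 0.0267, 0, 0, 0, 0.0095, 1], [-0.3867, 0.032, 0, 0, 0, 0.0127, 1], [-0.4333, 0.036, 0, 0, 0, 0.0159, 1], [-0.4733, 0.0387, 0, 0, 0, 0.0185, 1], [-0.5067, 0.0413, 0, 0, 0, 0.0185, 1]]])

```text
time_s: 30.95
ee_pos: [0.54, -0.0163, 0.2165]
eef_rot: [-3.14, 0.0, 1.428]
force: [1.3, -0.1, -1.6]
grip_width: 0.0441
grip_force: 30.0
```

Converted, -89 mm is -0.1187, -84 mm is -0.112.

>>> arm_command(plan=[[[-0.0333, 0.0053, 0, 0, 0, 0, 1], [-0.0667, 0.0093, 0, 0, 0, 0, 1], [-0.0933, 0.0133, 0, 0, 0, 0, 1], [-0.112, 0.016, 0, 0, 0, 0, 1], [-0.1187, 0.0173, 0, 0, 0, 0, 1], [-0.1187, 0.0173, 0, 0, 0, 0, 1], [-0.1187, 0.0173, 0, 0, 0, 0, 1], [-0.1187, 0.0173, 0, 0, 0, 0, 1]]])

```text
time_s: 31.75
ee_pos: [0.5413, -0.1033, 0.2174]
eef_rot: [-3.142, -0.0, 1.431]
force: [0.0, 0.5, -2.0]
grip_width: 0.0443
grip_force: 30.0
```

```bash
python3 go.py 540.6 -104.3 112 1.43
```

```text
t 31.75 pos [ 541.3 -103.3  217.4] w 0.0443 F [ 0.   0.5 -2. ]
shift [ -1.1  -0.5 105.4] turn [-0.     -0.0001  0.0007]
```

Converted, 106 mm is 0.1413, 105 mm is 0.14.

>>> arm_command(plan=[[[-0.0013, 0, 0.02, 0, 0, 0, 1], [-0.0013, 0, 0.0533, 0, 0, 0, 1], [-0.0013, 0, 0.0827, 0, 0, 0, 1], [-0.0013, 0, 0.1067, 0, 0, 0, 1], [-0.0013, 0, 0.1227, 0, 0, 0, 1], [-0.0013, 0, 0.132, 0, 0, 0, 1], [-0.0013, 0, 0.1373, 0, 0, 0, 1], [-0.0013, 0, 0.14, 0, 0, 0, 1], [-0.0013, 0, 0.1413, 0, 0, 0, 1], [-0.0013, 0, 0.1413, 0, 0, 0, 1], [-0.0013, 0, 0.1413, 0, 0, 0, 1]]])

```text
time_s: 32.85
ee_pos: [0.5413, -0.1051, 0.1119]
eef_rot: [3.141, 0.0, 1.43]
force: [0.9, -0.1, -1.9]
grip_width: 0.0442
grip_force: 30.0
```

>>> arm_command(plan=[[[0, 0, 0.0013, 0, 0, 0, 1], [0, 0, 0.0013, 0, 0, 0, 1], [0, 0, 0.0013, 0, 0, 0, 1], [0, 0, 0.0013, 0, 0, 0, 1]]])

```text
time_s: 33.25
ee_pos: [0.5411, -0.1051, 0.1104]
eef_rot: [-3.142, -0.0, 1.43]
force: [-0.3, -0.3, -0.4]
grip_width: 0.0443
grip_force: 30.0
```

Force fell from -1.9 to -0.4 N, so the mill is touching the floor. Release and retreat upward.

Converted, -110 mm is -0.1467, -85 mm is -0.1133.

>>> arm_command(plan=[[[0, 0, 0, 0, 0, 0, 0.2], [0, 0, 0, 0, 0, 0, -0.2], [0, 0, 0, 0, 0, 0, -0.6], [0, 0, 0, 0, 0, 0, -1], [0, 0, 0, 0, 0, 0, -1], [0, 0, 0, 0, 0, 0, -1], [0, 0, 0, 0, 0, 0, -1], [0, 0, -0.0267, 0, 0, 0, -1], [0, 0, -0.0667, 0, 0, 0, -1], [0, 0, -0.1133, 0, 0, 0, -1], [0, 0, -0.1467, 0, 0, 0, -1], [0, 0, -0.1467, 0, 0, 0, -1]]])

```text
time_s: 34.45
ee_pos: [0.5422, -0.1053, 0.2241]
eef_rot: [3.136, 0.001, 1.43]
force: [0.1, 0.4, -1.0]
grip_width: 0.0941
grip_force: 0.0
```

Converted, 180 mm is 0.24, 160 mm is 0.2133.

>>> arm_command(plan=[[[0.04, 0, 0, 0, 0, 0, -1], [0.1, 0, 0, 0, 0, 0, -1], [0.16, 0, 0, 0, 0, 0, -1], [0.2133, 0, 0, 0, 0, 0, -1], [0.24, 0, 0, 0, 0, 0, -1], [0.24, 0, 0, 0, 0, 0, -1], [0.24, 0, 0, 0, 0, 0, -1]]])

```text
time_s: 35.15
ee_pos: [0.5661, 0.0729, 0.2197]
eef_rot: [-3.141, 0.0, 1.43]
force: [0.3, -1.5, -0.4]
grip_width: 0.0942
grip_force: 0.0
```

```bash
python3 - <<'E'
from h import *
im,d=snap('side'); a=cv2.resize(im[100:240,220:380],None,fx=2.4,fy=2.4)
im,d=snap('top'); b=cv2.resize(im[120:230,280:480],None,fx=3,fy=3)
a=cv2.copyMakeBorder(a,0,0,0,600-a.shape[1],0); cv2.imwrite('pics/fin.png',cv2.resize(np.vstack([a,b]),None,fx=.89,fy=.89))
E
```

```text
(no output)
```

View pics/fin.png

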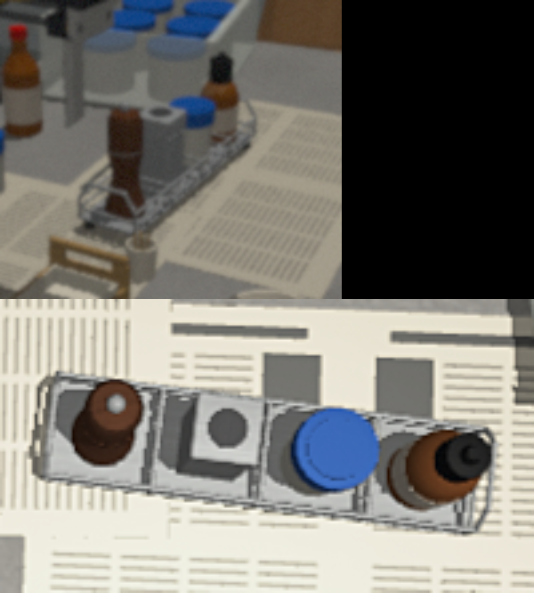

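All four stand upright, one to a bay, in the order mill, tin, tub, bottle from left to right (top view px ~105, 225, 337, 430). Nothing is touching the robot.

```bash
python3 -c "
from station import ctrl
print(ctrl.hand_in())"
```

```text
the job is handed in; nothing more can be done
None
```

I moved all four containers into the rack, one to a bay and upright, in the caddy's order (mill, tin, tub, bottle from left to right), and handed the job in at about 35 s.

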